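Close a fermenting jar: seat the inner lid, then screw the ring over it fingertip-tight

ROBOT

A 6-joint arm with a two-finger parallel gripper is mounted at the origin on a cart in front of the work surface, level with it; the furniture and walls round the work are solid. World frame = base frame: x ahead of the robot, y to its left, z up, the work surface at z = 0. Lengths are in m, angles in degrees, forces in N, time in s.
With the tool pointing down it reaches from about 0.275 to 0.825 m from the base axis. Payload 5.2 kg.
Tool frame: the origin (TCP) lies between the finger pads; the fingertips stand 11 mm ahead of it and the grasp point (between the pads) lies 8 mm behind it; z points along the fingers, y is the line along which they close (so a half turn about z gives the same grasp; the last joint's range is limited). The gripper opens to 93 mm and grips with 3 to 60 N. Pads are 15 mm wide; open, the fingers measure 128 mm over their backs; the gripper's body (75 mm by 188 mm) begins 65 mm behind the grasp point.
Start: joints at [-87.708, 14.817, 87.949, -0, 77.235, -11.62], TCP at [0.132, -0.534, 0.23] pointing down, gripper open.
Joint ranges: [-179.93, 179.93], [-52.35, 119.4], [10.71, 147.94], [-69.91, 249.91], [12.55, 155.21], [-178.61, 178.61]. Speed limits (degrees/s): [147.25, 147.25, 180, 180, 180, 180].

INTERFACE

Orientations are given as [roll, pitch, yaw] about the fixed x, y, z axes, in that order (R = Rz(yaw) Ry(pitch) Rx(roll)).
In Python, from cell import ctrl, imaging gives the robot as it stands.
- The arm moves only by the tool carry_out, never from a script. Its argument "increments" is a list of rows, each a list of 7 numbers: the turn, a rotation vector about the tool's x, y, z scaled (see below), then the shift along the tool's x, y, z scaled (see below), then the opening, from -1 (shut) to 1 (fully open). A call has exactly 8 rows; each row shifts and turns the commanded pose from where the row before left it, along the tool's axes as they then stand; what a row does not reach is not made up. The controller multiplies each number of a shift by 0.025 m and each number of a turn by 4 degrees. A row lasts 1/8 s, in which the tool goes at most 62.5 mm and 10.7 degrees, less where a joint would pass 70% of its speed; a pose out of reach is approached as far as the arm can. A call with a number of a shift or a turn outside -1 to 1 is refused whole. A call with a gripper value outside its range is refused whole. The fingers move at their own pace and stop on an object; "force" is the grip in N (left out, the last holds). Time passes only in rows, so rows that do not move let the fingers close, or fill a call up. It gives the time, the measured TCP pose, the force, the opening and the grip force at its end, in the units of the state.
- ctrl.sense(): the state, without advancing time (a new reading comes with each control period).
- imaging.snapshot(name): name is "scene" or "top" or "wrist"; returns the picture (480x640x3 uint8, red, green, blue); there is no depth.
- imaging.get_calibration(name): a dict with "intrinsics" (3x3 intrinsics, pixels), "view" (4x4, takes a point from world to camera coordinates); the wrist camera has in their place "mount" (4x4, takes a point from camera to tool coordinates, whose origin is the TCP and whose axes are the flange's). Camera axes: x right, y down, z forward; pixel columns grow to the right and rows downward; lengths in m; the calibration is good to about 2 mm. A picture is of the moment at which its call begins: read the wrist's pose just before it. get_calibration takes no time and is no camera call.
- ctrl.finish_job(): hands the job in; it is judged then, once.
Trained networks look in the newest picture that a camera, given by its name, has taken for a name from the list of things; names that differ only in an ending like _2 or _b are one class to them, and where a whole thing is asked for, a point or a joint stands for the part that bears it (a point fixed in the world has none). Each returns a list of dicts, best first, with "conf" (0 to 1); they miss things now and then, are a little off and sometimes report something else, mostly with a low value. They report only what shows in the picture. A call takes as long as a camera call.
- imaging.silhouettes(name, camera): "region" (480x640 bool, what is visible of it).
- imaging.pinpoint(name, camera): "at" ([x, y, z] in m, in world coordinates, good to about 4 mm: a listed point, or the origin of a listed thing).
The state is a dict: "t": time; "q": joint angles; "dq": joint speeds; "effort": joint torques, N m; "tool_pos": TCP position; "tcp_rot": TCP orientation; "contact_force": force on the tool from outside, world axes, zero at the start; "ft_torque": the same for the moment, N m; "finger_gap": finger opening in m; "grasp_force": force on a finger pad.
Only numpy, scipy, OpenCV 4.12 (cv2) and the standard library are available. Lean on these libraries where they do the work, as an engineer would, in place of code of your own. Each camera call takes 0.05 s, during which the arm holds its last target. There are 200 camera calls.

TASK

Close the stoneware fermenting jar: first seat the loose steel inner lid (the disk with the rubber stub) fully home and level in the jar's mouth and let go of it, then put the steel screw ring over it, find where its lugs drop into the jar's thread and screw it on clockwise until it holds the lid down fingertip-tight on the springy seal. Press gently and do not wrench the ring on to the end of the thread, for that squeezes the seal too hard. Let go, and leave the peeler, spice jar, onion and salt shaker where they are.

Things in the scene. Friction and masses are not known exactly. Their poses are not given: they have to be found in the camera images.
- holder: The jar's stand: a low round wooden foot, 104 mm across, with a black rubber pad, fixed to the worktop. Origin: centre of its underside, z up. A white stoneware jar, 61 mm across, stands fast in it, upright, its axis within 1.5 mm of the stand's in x and y, but turned about it by an unknown angle (the stand's yaw tells nothing of it). Heights named below are above this origin.
- mouth (a point): Nominal centre of the jar's mouth on the stand's axis, level with the rim at height 127.5 mm. The mouth is a round recess of radius 20 mm, 8 mm deep; its floor, at height 119.5 mm, is a black springy seal (13 N per mm, travel 4.5 mm). The neck below has outer radius 22.2 mm from height 100 mm up; the jar below it has radius 30.5 mm.
- thread (a point): Point on the stand's axis at height 121.2 mm, where the thread starts. Round the neck stand three ribs, 120 degrees apart, each 64 degrees long, out to radius 27 mm, with flat tops at height 124.7 mm; their undersides start at 121.2 mm at the open end and slope down 4.8 mm clockwise (seen from above), to a stop. Their angles are unknown: find them by feel.
- disk: The inner lid: a loose steel disk 37 mm across, 11.5 mm thick, lower edge chamfered 2 mm, about 90 g, with a black rubber stub on top, 15 mm across (20 mm at its foot), 19 mm tall, to grip it by. Origin: centre of the underside, z up. Starts flat on the board. Seated in the mouth, its origin is at height 119.5 mm or a little less, its top rim 3.5 mm above the jar's.
- ring: The screw ring: a loose knurled steel ring, 64 mm across, 20 mm high, about 90 g, open in the middle (25 mm hole for the stub). Origin: centre of the underside, z up. Side wall of inner radius 29 mm; the flange at the top is 3.5 mm thick. Starts flat on the board, flange up. Its thread holds itself when let go.
- flange (a point): Underside of the ring's flange on its axis, 16.5 mm above its origin; it presses on the lid's rim. Once the thread has caught, the hold grows by about 0.85 N per degree turned clockwise; fingertip-tight is 8 to 30 N, so about 20 degrees past the catch, or the seal squeezed some 1.4 mm; the stop is near 36. The catch is felt as the ring pulling the gripper down when its height is held.
- lugs (a point): Ring's axis at its lug tops, 5.5 mm above its origin. Three lugs, 120 degrees apart, 6 mm wide, reach in to radius 24.5 mm, bottoms 2 mm above the origin. On the rib tops the ring's origin is at height 122.5 mm; turned anticlockwise it drops 8 mm between the ribs (free for 38 of each 120 degrees). Then clockwise: after 17 to 55 degrees the ribs draw it down, 4.3 mm a radian, against the seal.
- board: Wooden chopping board, 210 x 300 mm, 21.5 mm thick, fixed on the cold hob. Origin: centre of its underside; x along its short side. The disk and the ring lie on it, one on each half of its length, in either order.
- peeler: Bystander: peeler with a dark green handle, 170 x 25 x 18 mm, lying across the middle of the board between disk and ring. Origin: centre of its underside.
- spice: Bystander: glass spice jar with green cap, 46 mm across, 106 mm tall. Origin: centre of its underside.
- onion: Bystander: onion, about 75 mm. Origin: centre of its underside.
- shaker: Bystander: salt shaker with grey cap, 44 mm across, 90 mm tall. Origin: centre of its underside.

How it is judged (in metres and radians):
On the way, in this order (a step that is already met when the one before it is completed fails the run):
1. the inner lid is seated level in the jar's mouth and let go, the ring still off the jar (horizontal distance between disk and holder below 0.006 m and z of disk in the frame of holder between 0.1155 and 0.1208 m and angle between disk's own z axis and vertical below 0.06 rad and contact force between the fingers and disk below 0.1 N and horizontal distance between ring and holder above 0.08 m), for 0.2 s.
2. the ring has dropped over the neck on to the inner lid (horizontal distance between each of disk, ring and holder below 0.006 m and z of disk in the frame of holder between 0.1155 and 0.1208 m and angle between disk's own z axis and vertical below 0.06 rad and z of ring in the frame of holder between 0.108 and 0.1172 m), for 0.2 s.
At the end, for the whole second after the job is handed in: Lid and ring both level within 0.06 rad and within 6 mm of the stand's axis, lid origin 115.5 to 120.8 mm and ring origin 108 to 115.5 mm above the stand's origin, ring at rest and holding the lid down with 8 to 30 N by its thread alone (horizontal distance between each of disk, ring and holder below 0.006 m and z of disk in the frame of holder between 0.1155 and 0.1208 m and angle between each of disk, ring's own z axis and vertical below 0.06 rad and z of ring in the frame of holder between 0.108 and 0.1155 m and contact force between ring and disk between 8 and 30 N and linear speed of ring below 0.01 m/s); the robot touches nothing.
It fails at once if the ring is pressed or screwed on to the inner lid with more than 40 N (contact force between ring and disk above 40 N).
It fails at once if the ring is pressed on the jar or wrenched against the stop of its thread with more than 50 N (contact force between ring and jar above 50 N).
It fails at once if the inner lid is pressed on the jar with more than 40 N (contact force between disk and jar above 40 N).
It fails at once if a bystander (peeler, spice jar, onion or shaker) is moved more than 30 mm (distance of any of peeler, spice, onion, shaker from where it was at the start of the episode above 0.03 m).
It also fails if it takes over 72 s, if anything falls off the work surface, if the arm or the gripper's body presses on something with over 40 N, if the wrist force passes 120 N, or if a joint passes its speed limit or range.

## Working session

There is one attempt and no reset: what is moved stays moved. The work goes in short steps, Python scripts to look and compute and a tool call to move; the robot and the scene stay as the last step left them, time stands still between calls to the robot, and variables do not carry over. Pictures are saved under pics/ and viewed, at most 10 in all, crops included, and the job is handed in when it is done.

Besides the shell and the picture viewer there is one more tool, called after "Call:" in YAML: its name, and indented under it one key for each argument. carry_out: Moves the arm, as the interface text tells. Shifts and turns lie within -1 to 1; 1 stands for 0.025 m of shift or 4 degrees of turn. Its arguments: {"type":"object","properties":{"increments":{"type":"array","items":{"type":"array","items":{"type":"number"}}},"force":{"type":"number"}},"required":["increments"]}

```bash
mkdir -p pics; ls; cat > h.py <<'E'
import numpy as np, cv2
from cell import ctrl, imaging
def save(cam,name):
    im=imaging.snapshot(cam); cv2.imwrite(f'pics/{name}.png',im[:,:,::-1]); return im
def st():
    s=ctrl.sense(); print(round(s['t'],2),np.round(s['tool_pos'],4),np.round(s['tcp_rot'],2),np.round(s['contact_force'],1),round(s['finger_gap'],4),s['grasp_force']); return s
E
python3 - <<'E'
from h import *
s=st(); print(s['q'])
for c in ['top','scene']:
    save(c,c+'0')
    for n in ['holder','mouth','disk','ring','board','peeler','spice','onion','shaker']:
        r=imaging.pinpoint(n,c); print(c,n,[(np.round(k['at'],4).tolist(),round(k['conf'],2)) for k in r[:2]])
print(imaging.get_calibration('wrist'))
E
```

```text
pics
0.0 [ 0.1322 -0.5333  0.2288] [-1.799e+02 -2.000e-02  1.391e+01] [ 0.4  0.2 -0.1] 0.0931 0.0
[-8.77087915e+01  1.48594125e+01  8.80093321e+01 -2.13414204e-03
  7.72347331e+01 -1.16208995e+01]
top holder [([0.459, 0.1023, -0.0002], 0.93), ([0.3656, 0.0325, -0.0014], 0.17)]
top mouth [([0.4578, 0.112, 0.1301], 0.71)]
top disk [([0.4757, -0.3297, 0.0206], 0.46)]
top ring [([0.5579, -0.1806, 0.0235], 0.72)]
top board [([0.5083, -0.2495, 0.0015], 0.86)]
top peeler [([0.5098, -0.2533, 0.0227], 0.74)]
top spice []
top onion [([0.625, 0.2505, 0.0014], 0.64)]
top shaker [([0.3673, 0.0343, -0.0027], 0.71), ([0.6729, 0.0252, 0.0029], 0.55)]
scene holder [([0.4707, 0.1054, 0.0039], 0.59)]
scene mouth []
scene disk []
scene ring [([0.5569, -0.1815, 0.0224], 0.74)]
scene board [([0.508, -0.249, 0.001], 0.59)]
scene peeler [([0.5058, -0.2537, 0.0271], 0.55)]
scene spice [([0.6695, 0.0297, 0.0033], 0.69)]
scene onion [([0.6277, 0.253, 0.0014], 0.97)]
scene shaker [([0.3642, 0.0366, 0.0021], 0.61)]
{'intrinsics': array([[422.05890787,   0.        , 323.06864931],
       [  0.        , 422.05890787, 242.87871428],
       [  0.        ,   0.        ,   1.        ]]), 'mount': array([[-1.32307439e-04, -9.61718782e-01, -2.74038258e-01,
         7.59637678e-02],
       [ 9.99999549e-01,  1.30501700e-04, -9.40793149e-04,
         1.12228453e-03],
       [ 9.40540900e-04, -2.74038258e-01,  9.61718331e-01,
        -1.55967210e-01],
       [ 0.00000000e+00,  0.00000000e+00,  0.00000000e+00,
         1.00000000e+00]])}
```

View pics/top0.png

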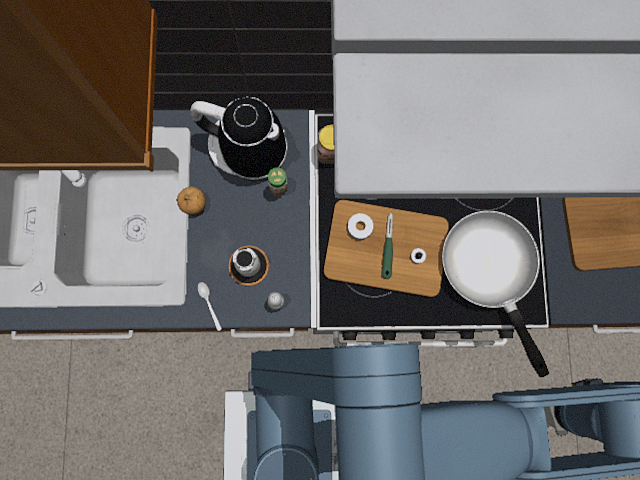

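View pics/scene0.png

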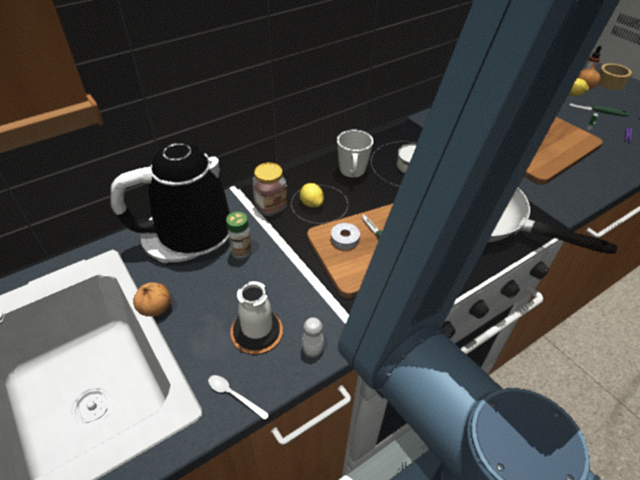

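The top view shows the jar at about (245,262), the ring at (360,226), the disk at (418,256) and the peeler between them at (388,250). The scene view confirms the ring at (345,235) and the jar mouth at (253,292). The network positions agree with both pictures. I'll move over the disk with yaw 90, so the fingers close along x.

```bash
cat >> h.py <<'E'
from scipy.spatial.transform import Rotation as R
def plan(pos,yaw,n,grip=1,start=None):
    """rows from commanded start (pos,yaw) to target, tool down; rounded values"""
    s=ctrl.sense()
    p=np.array(start[0] if start else s['tool_pos'],float); y=start[1] if start else s['tcp_rot'][2]
    out=[]
    for i in range(n):
        t=np.clip(-(yaw-y)/(n-i)/4,-1,1); t=round(t,2)
        A=R.from_euler('xyz',[180,0,y],degrees=True)
        d=A.inv().apply((np.array(pos)-p)/(n-i))/0.025
        d=np.round(np.clip(d,-1,1),2)+0
        out.append([0,0,t,*d.tolist(),grip]); p=p+A.apply(d*0.025); y-=4*t
    for k in range(0,n,8): print(str(out[k:k+8]).replace(' ',''))
    print('end',np.round(p,4),round(y,2))
def wray(uv,z,s):
    """wrist pixel(s) -> world point on plane z"""
    c=imaging.get_calibration('wrist'); A=R.from_euler('xyz',s['tcp_rot'],degrees=True).as_matrix()
    uv=np.atleast_2d(uv); K=c['intrinsics']
    d=np.c_[uv,np.ones(len(uv))]@np.linalg.inv(K).T
    M=c['mount']; o=A@M[:3,3]+s['tool_pos']; d=d@(A@M[:3,:3]).T
    return o+d*((z-o[2])/d[:,2])[:,None]
def blob(name,cam='wrist'):
    for k in imaging.silhouettes(name,cam)[:2]:
        m=k['region'].astype(np.uint8)
        c=max(cv2.findContours(m,cv2.RETR_EXTERNAL,cv2.CHAIN_APPROX_NONE)[0],key=cv2.contourArea)
        print(name,round(k['conf'],2),m.sum(),'ell',[np.round(v,1) for v in cv2.fitEllipse(cv2.convexHull(c))]); yield cv2.convexHull(c)[:,0].astype(float)
def circ(P):
    "circle fit"
    A=np.c_[2*P[:,:2],np.ones(len(P))]; x=np.linalg.lstsq(A,(P[:,:2]**2).sum(1),rcond=None)[0]
    return x[:2],np.sqrt(x[2]+x[0]**2+x[1]**2)
E
python3 -c "
from h import *
plan([.476,-.33,.22],90,24)"
```

```text
[[0,0,np.float64(-0.79),0.64,-0.19,0.02,1],[0,0,np.float64(-0.79),0.65,-0.16,0.02,1],[0,0,np.float64(-0.79),0.65,-0.12,0.02,1],[0,0,np.float64(-0.79),0.66,-0.08,0.02,1],[0,0,np.float64(-0.79),0.66,-0.05,0.02,1],[0,0,np.float64(-0.79),0.67,-0.01,0.02,1],[0,0,np.float64(-0.79),0.67,0.03,0.01,1],[0,0,np.float64(-0.79),0.66,0.06,0.02,1]]
[[0,0,np.float64(-0.79),0.66,0.1,0.01,1],[0,0,np.float64(-0.79),0.65,0.13,0.02,1],[0,0,np.float64(-0.79),0.64,0.17,0.01,1],[0,0,np.float64(-0.79),0.63,0.21,0.02,1],[0,0,np.float64(-0.8),0.62,0.24,0.01,1],[0,0,np.float64(-0.79),0.61,0.27,0.02,1],[0,0,np.float64(-0.8),0.59,0.31,0.01,1],[0,0,np.float64(-0.79),0.57,0.34,0.02,1]]
[[0,0,np.float64(-0.8),0.55,0.37,0.01,1],[0,0,np.float64(-0.79),0.53,0.4,0.02,1],[0,0,np.float64(-0.8),0.51,0.43,0.01,1],[0,0,np.float64(-0.79),0.49,0.46,0.02,1],[0,0,np.float64(-0.8),0.46,0.49,0.01,1],[0,0,np.float64(-0.79),0.43,0.51,0.02,1],[0,0,np.float64(-0.8),0.4,0.53,0.01,1],[0,0,np.float64(-0.79),0.38,0.55,0.02,1]]
end [ 0.4759 -0.3299  0.2199] 89.99
```

Call:
carry_out:
  increments:
    - [0,0,-0.8,0.64,-0.19,0.02,1]
    - [0,0,-0.8,0.65,-0.16,0.02,1]
    - [0,0,-0.8,0.65,-0.12,0.02,1]
    - [0,0,-0.8,0.66,-0.08,0.02,1]
    - [0,0,-0.8,0.66,-0.05,0.02,1]
    - [0,0,-0.8,0.67,-0.01,0.02,1]
    - [0,0,-0.8,0.67,0.03,0.01,1]
    - [0,0,-0.8,0.66,0.06,0.02,1]
  force: 20

```text
t: 2.0
tool_pos: [0.2477, -0.4652, 0.2259]
tcp_rot: [180.0, 0.0, 39.7]
contact_force: [0.0, -0.5, 0.2]
finger_gap: 0.0928
grasp_force: 0.0
```

Call:
carry_out:
  increments:
    - [0,0,-0.8,0.66,0.1,0.01,1]
    - [0,0,-0.8,0.65,0.13,0.02,1]
    - [0,0,-0.8,0.64,0.17,0.01,1]
    - [0,0,-0.8,0.63,0.21,0.02,0.5]
    - [0,0,-0.8,0.62,0.24,0.01,0]
    - [0,0,-0.8,0.61,0.27,0.02,0]
    - [0,0,-0.8,0.59,0.31,0.01,0]
    - [0,0,-0.8,0.57,0.34,0.02,0]

```text
t: 3.0
tool_pos: [0.3615, -0.3965, 0.2229]
tcp_rot: [180.0, 0.0, 65.3]
contact_force: [-0.3, -0.7, -0.1]
finger_gap: 0.049
grasp_force: 0.0
```

Call:
carry_out:
  increments:
    - [0,0,-0.8,0.55,0.37,0.01,0]
    - [0,0,-0.8,0.53,0.4,0.02,0]
    - [0,0,-0.8,0.51,0.43,0.01,0]
    - [0,0,-0.8,0.49,0.46,0.02,0]
    - [0,0,-0.8,0.46,0.49,0.01,0]
    - [0,0,-0.8,0.43,0.51,0.02,0]
    - [0,0,-0.8,0.4,0.53,0.01,0]
    - [0,0,-0.6,0.38,0.55,0.02,0]

```text
t: 4.0
tool_pos: [0.4754, -0.3269, 0.2199]
tcp_rot: [180.0, 0.0, 90.1]
contact_force: [-0.2, -0.1, 1.1]
finger_gap: 0.0466
grasp_force: 0.0
```

```bash
sed -i 's/t=round(t,2)/t=round(float(t),2)/' h.py; python3 - <<'E'
from h import *
s=st(); save('wrist','w1'); 
print([(k['at'],k['conf']) for k in imaging.pinpoint('disk','wrist')])
for b in blob('disk'): print(circ(wray(b,.033,s)))
for b in blob('ring'): print('ring',circ(wray(b,.0415,s)))
E
```

```text
4.0 [ 0.4754 -0.3269  0.2199] [180.     0.    90.08] [-0.2 -0.1  1.1] 0.0466 0.0
[([0.4828, -0.3288, 0.0204], 0.78)]
disk 0.85 1588 ell [array([330.5, 219.3]), array([43.7, 45.9]), np.float64(26.6)]
(array([ 0.48162023, -0.3292033 ]), np.float64(0.018834708246935578))
ring 0.69 5098 ell [array([437.2,  24.3]), array([ 90.5, 106.7]), np.float64(31.9)]
ring (array([ 0.55682203, -0.18440032]), np.float64(0.033714508881882786))
```

View pics/w1.png

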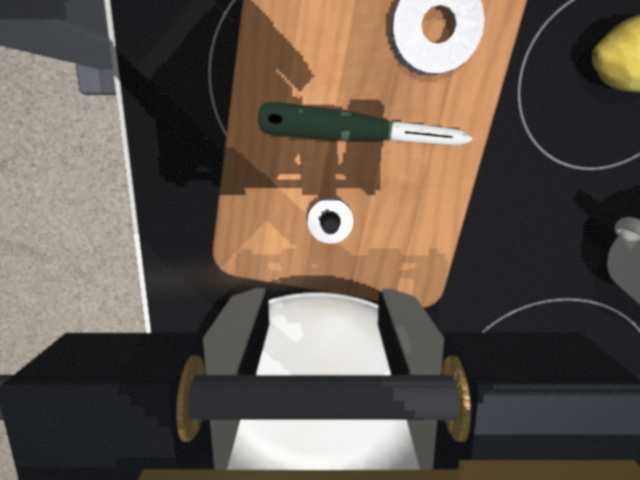

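The wrist view shows the disk with its dark stub at (330,221) and the ring at (437,24). The fitted disk radius is 18.8 mm against a true 18.5, so the measurement is sound: disk at (0.4815, -0.329). Next I'll descend and grip the stub.

Call:
carry_out:
  increments:
    - [0,0,0,-0.09,0.24,0.9,0]
    - [0,0,0,0,0,1,0]
    - [0,0,0,0,0,1,0]
    - [0,0,0,0,0,1,0]
    - [0,0,0,0,0,1,0]
    - [0,0,0,0,0,0.8,0]
    - [0,0,0,0,0,0.5,0]
    - [0,0,0,0,0,0,0]

```text
t: 5.2
tool_pos: [0.4798, -0.3297, 0.0642]
tcp_rot: [-179.9, -0.1, 89.9]
contact_force: [0.6, 0.0, -1.0]
finger_gap: 0.0463
grasp_force: 0.0
```

```bash
python3 - <<'E'
from h import *
s=st(); save('wrist','w2') 
for b in blob('disk'): print(circ(wray(b,.033,s)))
E
```

```text
5.2 [ 0.4798 -0.3297  0.0642] [-1.7993e+02 -7.0000e-02  8.9870e+01] [ 0.6  0.  -1. ] 0.0463 0.0
disk 0.73 4834 ell [array([326.2, 285.6]), array([78.2, 78.5]), np.float64(2.2)]
(array([ 0.48110873, -0.3293041 ]), np.float64(0.019311931379222606))
```

View pics/w2.png

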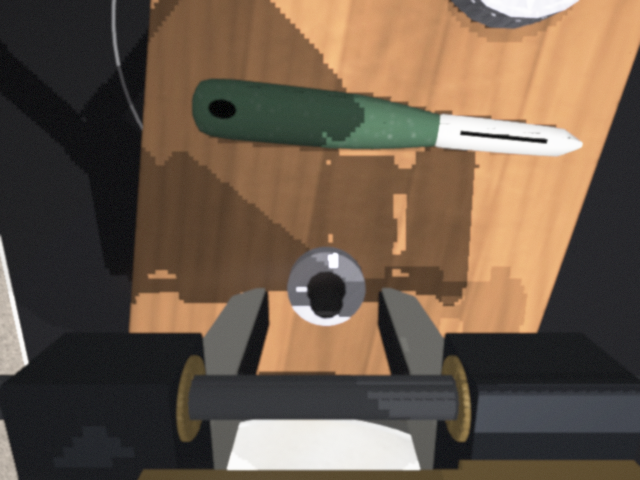

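The disk is centred between the fingertips at (326,288), and its position repeats the first measurement to within 1 mm. Now lower, close and lift.

Call:
carry_out:
  increments:
    - [0,0,0,0,0.04,0.34,0]
    - [0,0,0,0,0,0.34,0]
    - [0,0,0,0,0,0,-0.5]
    - [0,0,0,0,0,0,-1]
    - [0,0,0,0,0,0,-1]
    - [0,0,0,0,0,0,-1]
    - [0,0,0,0,0,0,-1]
    - [0,0,0,0,0,-0.1,-1]
  force: 20

```text
t: 6.3
tool_pos: [0.4812, -0.3296, 0.0502]
tcp_rot: [-180.0, -0.0, 89.9]
contact_force: [-0.0, -0.1, -0.8]
finger_gap: 0.0138
grasp_force: 20.2
```

```bash
python3 - <<'E'
from h import *
s=st(); p=s['tool_pos']
plan([.479,-.33,.245],90,8,-1)
plan([.459,.02,.245],90,16,-1,([.479,-.33,.245],90))
E
```

```text
6.3 [ 0.4812 -0.3296  0.0502] [-1.7997e+02 -3.0000e-02  8.9910e+01] [-0.  -0.1 -0.8] 0.0138 20.24941036691473
[[0,0,-0.0,0.0,-0.01,-0.97,-1],[0,0,-0.0,0.0,-0.01,-0.97,-1],[0,0,-0.0,0.0,-0.01,-0.98,-1],[0,0,-0.0,0.0,-0.01,-0.97,-1],[0,0,-0.01,0.0,-0.01,-0.98,-1],[0,0,-0.0,-0.01,-0.01,-0.97,-1],[0,0,-0.01,0.0,-0.01,-0.98,-1],[0,0,-0.0,-0.01,-0.02,-0.97,-1]]
end [ 0.479  -0.3301  0.245 ] 89.99
[[0,0,0.0,0.88,-0.05,0.0,-1],[0,0,-0.0,0.87,-0.05,0.0,-1],[0,0,-0.0,0.88,-0.05,0.0,-1],[0,0,-0.0,0.87,-0.05,0.0,-1],[0,0,-0.0,0.88,-0.05,0.0,-1],[0,0,-0.0,0.87,-0.05,0.0,-1],[0,0,-0.0,0.87,-0.05,0.0,-1],[0,0,-0.0,0.88,-0.05,0.0,-1]]
[[0,0,-0.0,0.88,-0.05,0.0,-1],[0,0,-0.0,0.87,-0.05,0.0,-1],[0,0,-0.0,0.88,-0.05,0.0,-1],[0,0,-0.0,0.87,-0.05,0.0,-1],[0,0,-0.0,0.88,-0.05,0.0,-1],[0,0,-0.0,0.87,-0.05,0.0,-1],[0,0,-0.0,0.88,-0.05,0.0,-1],[0,0,-0.0,0.87,-0.05,0.0,-1]]
end [0.459 0.02  0.245] 90.0
```

Call:
carry_out:
  increments:
    - [0,0,0,0,-0.01,-0.97,-1]
    - [0,0,0,0,-0.01,-0.97,-1]
    - [0,0,0,0,-0.01,-0.97,-1]
    - [0,0,0,0,-0.01,-0.97,-1]
    - [0,0,0,0,-0.01,-0.97,-1]
    - [0,0,0,0.3,-0.01,-0.97,-1]
    - [0,0,0,0.6,-0.01,-0.97,-1]
    - [0,0,0,0.8,-0.01,-0.97,-1]

```text
t: 7.3
tool_pos: [0.4792, -0.287, 0.245]
tcp_rot: [-180.0, -0.0, 89.9]
contact_force: [0.7, 0.5, -0.9]
finger_gap: 0.014
grasp_force: 20.3
```

Call:
carry_out:
  increments:
    - [0,0,0,0.9,-0.05,0,-1]
    - [0,0,0,0.9,-0.05,0,-1]
    - [0,0,0,0.9,-0.05,0,-1]
    - [0,0,0,0.9,-0.05,0,-1]
    - [0,0,0,0.9,-0.05,0,-1]
    - [0,0,0,0.9,-0.05,0,-1]
    - [0,0,0,0.9,-0.05,0,-1]
    - [0,0,0,0.9,-0.05,0,-1]

```text
t: 8.3
tool_pos: [0.4696, -0.1057, 0.2443]
tcp_rot: [-180.0, -0.0, 89.9]
contact_force: [0.8, -0.4, -0.6]
finger_gap: 0.014
grasp_force: 20.3
```

Call:
carry_out:
  increments:
    - [0,0,0,0.9,-0.05,0,-1]
    - [0,0,0,0.9,-0.05,0,-1]
    - [0,0,0,0.8,-0.05,0,-1]
    - [0,0,0,0.8,-0.05,0,-1]
    - [0,0,0,0.7,-0.05,0,-1]
    - [0,0,0,0.6,-0.05,0,-1]
    - [0,0,0,0.2,-0.05,0,-1]
    - [0,0,0,0,0,0,-1]

```text
t: 9.3
tool_pos: [0.4612, 0.0154, 0.2444]
tcp_rot: [180.0, 0.0, 89.9]
contact_force: [1.0, 0.5, -0.8]
finger_gap: 0.014
grasp_force: 20.3
```

```bash
python3 - <<'E'
from h import *
s=st(); im=save('wrist','w3')
print([(np.round(k['at'],4),k['conf']) for k in imaging.pinpoint('mouth','wrist')+imaging.pinpoint('holder','wrist')])
for b in blob('holder'): print(circ(wray(b,.1275,s)),circ(wray(b,.01,s)))
for b in blob('mouth'): print(circ(wray(b,.1275,s)))
for b in blob('disk'): print(circ(wray(b,.21,s)))
E
```

```text
9.3 [0.4612 0.0154 0.2444] [1.800e+02 2.000e-02 8.994e+01] [ 1.   0.5 -0.8] 0.014 20.25203423681262
[]
holder 0.66 5147 ell [array([325.7, 105.9]), array([116.6, 122.4]), np.float64(178.4)]
(array([0.46294161, 0.09917434]), np.float64(0.035895506086403885)) (array([0.46370159, 0.1028703 ]), np.float64(0.05135243001046442))
mouth 0.68 5108 ell [array([325.3, 106.1]), array([116.5, 122.3]), np.float64(179.2)]
(array([0.46266237, 0.09907505]), np.float64(0.03587899404485025))
disk 0.59 3708 ell [array([323.5, 297.9]), array([82.3, 84.8]), np.float64(175.0)]
(array([0.46138648, 0.00763067]), np.float64(0.021525965717409334))
```

View pics/w3.png

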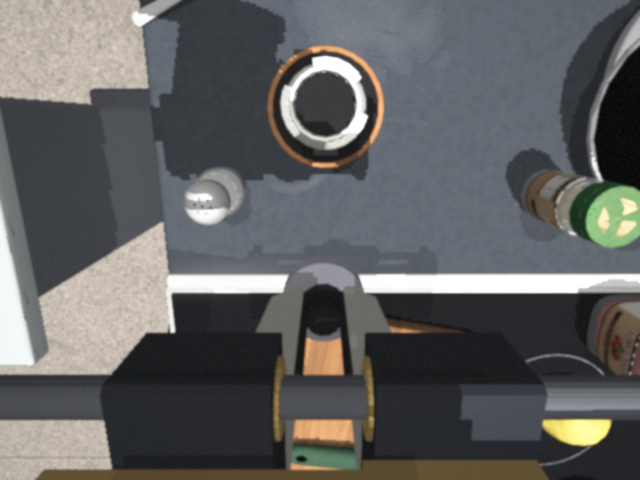

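The jar mouth shows as a dark disc at about (325,103), inside a white rim with rib lobes. The fitted stand radius is 51.4 mm against a true 52. I'll fit the mouth edge itself.

```bash
python3 - <<'E'
from h import *
s=ctrl.sense(); im=cv2.imread('pics/w3.png'); g=cv2.cvtColor(im,cv2.COLOR_BGR2GRAY).astype(float)
c=np.array([325.,104.])
import scipy.ndimage as nd
for it in range(3):
    P=[];Q=[]
    for a in np.radians(np.arange(0,360,6)):
        r=np.arange(15,48,.25); x=c[0]+r*np.cos(a); y=c[1]+r*np.sin(a)
        v=nd.gaussian_filter1d(nd.map_coordinates(g,[y,x],order=1),2)
        d=np.diff(v); k=np.argmax(d[:100]); P.append([x[k],y[k]])
    W=wray(P,.1275,s); ctr,rad=circ(W); res=np.linalg.norm(W[:,:2]-ctr,axis=1)-rad
    ok=abs(res)<.0015; ctr,rad=circ(W[ok]); print(ctr,rad,ok.sum(),np.std(res[ok]))
    c=np.mean(np.array(P)[ok],0)
cv2.imwrite('pics/crop3.png',cv2.resize(im[40:175,255:395],None,fx=4,fy=4,interpolation=cv2.INTER_CUBIC))
E
```

```text
[0.4623986  0.10110199] 0.01922402328214136 60 0.0002209383566335664
[0.46242086 0.10111485] 0.019236137161891424 60 0.00020390811591826014
[0.46244998 0.10112397] 0.01924007296567301 60 0.00020463627858779754
```

View pics/crop3.png

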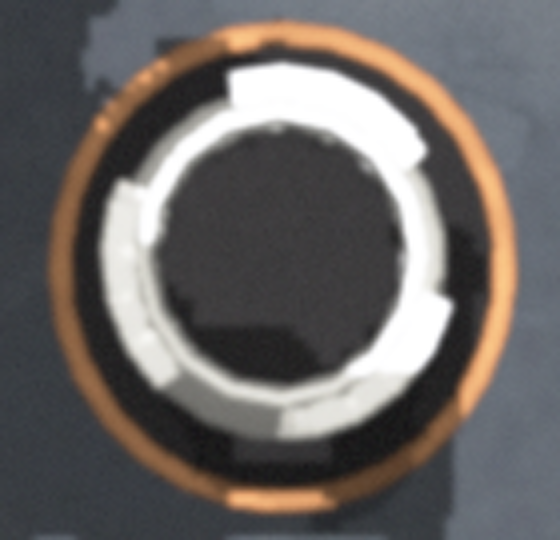

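The crop shows three white ribs centred at about 70°, 190° and 310° (world, anticlockwise from +x), so the gaps are at about 10°, 130° and 250°. The mouth centre fits at (0.4624, 0.1012) with 0.2 mm scatter. I'll move over it and lower.

Call:
carry_out:
  increments:
    - [0,0,0,0.5,0.05,0,-1]
    - [0,0,0,0.9,0,0.3,-1]
    - [0,0,0,0.9,0,0.5,-1]
    - [0,0,0,0.7,0,0.6,-1]
    - [0,0,0,0.42,0,0.7,-1]
    - [0,0,0,0,0,0.6,-1]
    - [0,0,0,0,0,0.3,-1]
    - [0,0,0,0,0,0,-1]

```text
t: 10.6
tool_pos: [0.4625, 0.1004, 0.169]
tcp_rot: [-179.9, 0.0, 89.9]
contact_force: [0.4, -0.7, -1.2]
finger_gap: 0.0142
grasp_force: 20.3
```

```bash
python3 - <<'E'
from h import *
s=st()
E
```

```text
10.6 [0.4625 0.1004 0.169 ] [-179.94    0.     89.88] [ 0.4 -0.7 -1.2] 0.0142 20.252405244369243
```

Call:
carry_out:
  increments:
    - [0,0,0,0.02,0,0.2,-1]
    - [0,0,0,0,0,0.2,-1]
    - [0,0,0,0,0,0.15,-1]
    - [0,0,0,0,0,0.1,-1]
    - [0,0,0,0,0,0.06,-1]
    - [0,0,0,0,0,0.03,-1]
    - [0,0,0,0,0,0,-1]
    - [0,0,0,0,0,0,-1]

```text
t: 11.6
tool_pos: [0.4627, 0.1013, 0.151]
tcp_rot: [180.0, -0.0, 89.9]
contact_force: [0.0, 0.5, -0.8]
finger_gap: 0.0143
grasp_force: 20.3
```

Call:
carry_out:
  increments:
    - [0,0,0,0,0,0.06,-1]
    - [0,0,0,0,0,0.05,-1]
    - [0,0,0,0,0,0.05,-1]
    - [0,0,0,0,0,0.03,-1]
    - [0,0,0,0,0,0.02,-1]
    - [0,0,0,0,0,0,-1]
    - [0,0,0,0,0,0,-1]
    - [0,0,0,0,0,0,-1]

```text
t: 12.6
tool_pos: [0.4627, 0.1013, 0.1468]
tcp_rot: [180.0, 0.0, 89.9]
contact_force: [-4.5, 0.6, 8.7]
finger_gap: 0.0138
grasp_force: 20.4
```

Call:
carry_out:
  increments:
    - [0,0,0,0,0,0,-0.3]
    - [0,0,0,0,0,0,-0.3]
    - [0,0,0,0,0,0,-0.3]
    - [0,0,0,0,0,0,-0.3]
    - [0,0,0,0,0,-0.4,-0.3]
    - [0,0,0,0,0,-0.8,0]
    - [0,0,0,-0.4,0,-0.8,0]
    - [0,0,0,-0.8,0,-0.8,0.5]

```text
t: 13.6
tool_pos: [0.4627, 0.0714, 0.217]
tcp_rot: [180.0, -0.0, 90.0]
contact_force: [1.3, 0.1, 0.6]
finger_gap: 0.0523
grasp_force: 0.0
```

Call:
carry_out:
  increments:
    - [0,0,0,-0.8,0,-0.3,0.9]
    - [0,0,0,-0.6,0,0,0.9]
    - [0,0,0,-0.2,0,0,0.9]
    - [0,0,0,0,0,0,0.9]
    - [0,0,0,0,0,0,0.9]
    - [0,0,0,0,0,0,0.9]
    - [0,0,0,0,0,0,0.9]
    - [0,0,0,0,0,0,0.9]

```text
t: 14.6
tool_pos: [0.4625, 0.0314, 0.2231]
tcp_rot: [-180.0, -0.0, 89.9]
contact_force: [-0.4, 0.7, 1.0]
finger_gap: 0.0882
grasp_force: 0.0
```

```bash
python3 - <<'E'
from h import *
s=st(); im=save('wrist','w4')
for b in blob('disk'): print(circ(wray(b,.131,s)))
c=imaging.get_calibration('wrist');A=R.from_euler('xyz',s['tcp_rot'],degrees=True).as_matrix();M=c['mount']
q=(A@M[:3,:3]).T@(np.array([.4624,.1012,.131])-s['tool_pos']-A@M[:3,3]); uv=(c['intrinsics']@q)[:2]/q[2]; print(uv)
x,y=np.clip(uv.astype(int),70,560); y0=max(0,y-70)
cv2.imwrite('pics/crop4.png',cv2.resize(im[y0:y0+140,x-70:x+70,::-1],None,fx=4,fy=4,interpolation=cv2.INTER_CUBIC))
E
```

```text
14.6 [0.4625 0.0314 0.2231] [-179.99   -0.     89.93] [-0.4  0.7  1. ] 0.0882 0.0
disk 0.67 3508 ell [array([323.6, 132.5]), array([65.4, 67.9]), np.float64(179.8)]
(array([0.46287492, 0.1008774 ]), np.float64(0.018644591453828765))
[322.78900255 132.68305672]
```

View pics/crop4.png

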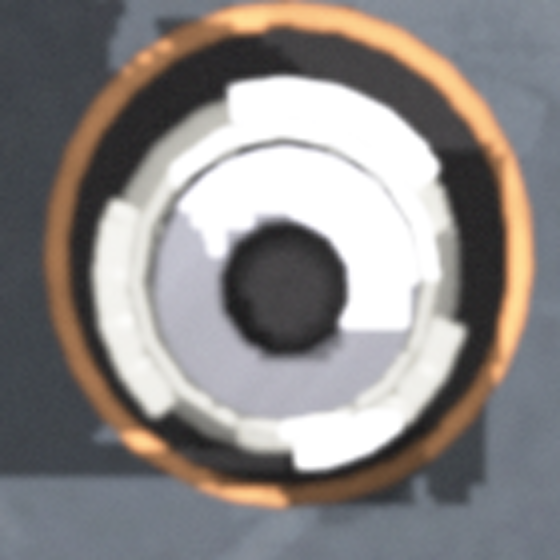

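The lid is seated: it sits concentric in the mouth at (0.4629, 0.1009) with an even gap all round. Next is the ring.

Call:
carry_out:
  increments:
    - [0,0,0,-0.5,0.2,0,1]
    - [0,0,0,-0.9,0.4,0,1]
    - [0,0,0,-0.9,0.4,0,1]
    - [0,0,0,-0.9,0.4,0,1]
    - [0,0,0,-0.9,0.4,0,1]
    - [0,0,0,-0.9,0.4,0,1]
    - [0,0,0,-0.9,0.4,0.3,1]
    - [0,0,0,-0.9,0.4,0.5,1]

```text
t: 15.7
tool_pos: [0.538, -0.1405, 0.2026]
tcp_rot: [180.0, 0.0, 89.9]
contact_force: [0.0, 0.6, 0.3]
finger_gap: 0.093
grasp_force: 0.0
```

Call:
carry_out:
  increments:
    - [0,0,0,-0.8,0.4,0.5,1]
    - [0,0,0,-0.7,0.3,0.6,1]
    - [0,0,0,-0.3,0.1,0.6,1]
    - [0,0,0,0,0,0.5,1]
    - [0,0,0,0,0,0.2,1]
    - [0,0,0,0,0,0,1]
    - [0,0,0,0,0,0,1]
    - [0,0,0,0,0,0,1]

```text
t: 16.7
tool_pos: [0.5575, -0.1838, 0.1439]
tcp_rot: [179.9, 0.0, 89.9]
contact_force: [-0.6, -0.0, -0.2]
finger_gap: 0.0926
grasp_force: 0.0
```

```bash
python3 - <<'E'
from h import *
s=st(); im=save('wrist','w5')
for b in blob('ring'): print(circ(wray(b,.0415,s)))
for k in imaging.pinpoint('ring','wrist'): print(k['at'],k['conf'])
E
```

```text
16.7 [ 0.5575 -0.1838  0.1439] [1.7993e+02 4.0000e-02 8.9930e+01] [-0.6 -0.  -0.2] 0.0926 0.0
ring 0.76 6923 ell [array([323.9, 241.7]), array([100.5, 102.4]), np.float64(5.8)]
(array([ 0.55811926, -0.18251676]), np.float64(0.0329495134820208))
[0.5599, -0.1818, 0.0212] 0.86
```

View pics/w5.png

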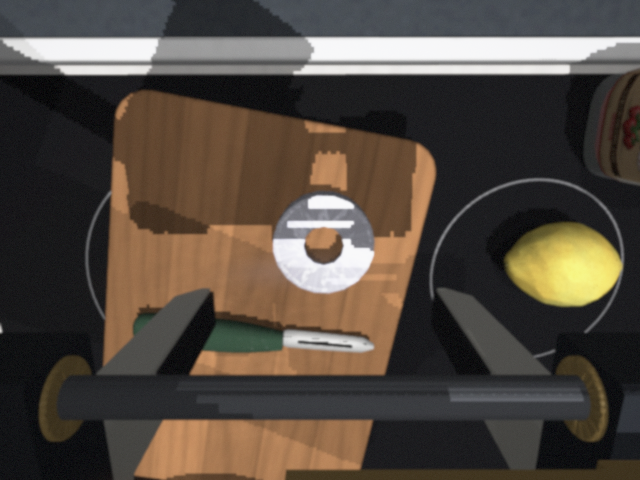

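The ring is centred between the fingers at (324,243), at (0.558, -0.183). I'll descend and grip it.

Call:
carry_out:
  increments:
    - [0,0,0,0.03,0.02,0.5,1]
    - [0,0,0,0,0,0.9,1]
    - [0,0,0,0,0,0.9,1]
    - [0,0,0,0,0,0.8,1]
    - [0,0,0,0,0,0.6,1]
    - [0,0,0,0,0,0.4,1]
    - [0,0,0,0,0,0.2,1]
    - [0,0,0,0,0,0,1]

```text
t: 17.85
tool_pos: [0.5578, -0.1832, 0.0356]
tcp_rot: [180.0, -0.0, 89.9]
contact_force: [0.1, -0.2, -0.1]
finger_gap: 0.0932
grasp_force: 0.0
```

Call:
carry_out:
  increments:
    - [0,0,0,0,0,0,0.3]
    - [0,0,0,0,0,0,0]
    - [0,0,0,0,0,0,0]
    - [0,0,0,0,0,0,0]
    - [0,0,0,0,0,0,0]
    - [0,0,0,0,0,0,0]
    - [0,0,0,0,0,0,0]
    - [0,0,0,0,0,0,0]
  force: 25

```text
t: 18.85
tool_pos: [0.5578, -0.1832, 0.0359]
tcp_rot: [180.0, 0.0, 89.9]
contact_force: [-0.1, -0.1, 5.1]
finger_gap: 0.0637
grasp_force: 25.0
```

Call:
carry_out:
  increments:
    - [0,0,0,0,0,-0.4,0]
    - [0,0,0,0,0,-0.8,0]
    - [0,0,0,0,0,-0.9,0]
    - [0,0,0,0,0,-0.9,0]
    - [0,0,0,0.2,0,-0.9,0]
    - [0,0,0,0.4,-0.1,-0.9,0]
    - [0,0,0,0.6,-0.2,-0.8,0]
    - [0,0,0,0.8,-0.3,-0.6,0]

```text
t: 19.85
tool_pos: [0.5424, -0.1322, 0.1916]
tcp_rot: [180.0, 0.0, 89.9]
contact_force: [-0.3, 0.4, -1.4]
finger_gap: 0.0639
grasp_force: 25.0
```

```bash
python3 - <<'E'
from h import *
import scipy.ndimage as nd
s=st()
s5=dict(tool_pos=np.array([.5575,-.1838,.1439]),tcp_rot=[179.93,.04,89.93])
g=cv2.cvtColor(cv2.imread('pics/w5.png'),cv2.COLOR_BGR2GRAY); hsv=cv2.cvtColor(cv2.imread('pics/w5.png'),cv2.COLOR_BGR2HSV)[:,:,1].astype(float)
c=np.array([323.,244.])
for it in range(3):
    P=[]
    for a in np.radians(np.arange(0,360,6)):
        r=np.arange(8,30,.25); x=c[0]+r*np.cos(a); y=c[1]+r*np.sin(a)
        d=np.diff(nd.gaussian_filter1d(nd.map_coordinates(hsv,[y,x],order=1),2)); k=np.argmin(d); P.append([x[k],y[k]])
    W=wray(P,.0415,s5); ctr,rad=circ(W); res=np.linalg.norm(W[:,:2]-ctr,axis=1)-rad
    ok=abs(res)<.001; ctr,rad=circ(W[ok]); print(ctr,rad,ok.sum())
    c=np.mean(np.array(P)[ok],0)
E
```

```text
19.85 [ 0.5424 -0.1322  0.1916] [179.98   0.    89.88] [-0.3  0.4 -1.4] 0.0639 24.999411748722196
[ 0.5577415  -0.18320796] 0.01166271440769618 60
[ 0.55773414 -0.18319253] 0.011645496788906966 60
[ 0.55772404 -0.18319317] 0.011658824300506125 60
```

Call:
carry_out:
  increments:
    - [0,0,0,0.9,-0.3,0,0]
    - [0,0,0,0.9,-0.3,0,0]
    - [0,0,0,0.9,-0.3,0,0]
    - [0,0,0,0.9,-0.3,0,0]
    - [0,0,0,0.9,-0.3,0,0]
    - [0,0,0,0.9,-0.3,0,0]
    - [0,0,0,0.9,-0.3,0,0]
    - [0,0,0,0.9,-0.3,0,0]

```text
t: 20.85
tool_pos: [0.4822, 0.0485, 0.1904]
tcp_rot: [-180.0, -0.0, 89.9]
contact_force: [0.6, 0.2, -1.4]
finger_gap: 0.0637
grasp_force: 25.0
```

Call:
carry_out:
  increments:
    - [0,0,0,0.8,-0.3,0,0]
    - [0,0,0,0.7,-0.3,0,0]
    - [0,0,0,0.43,-0.19,0,0]
    - [0,0,0,0.2,0,0,0]
    - [0,0,0,0,0,0,0]
    - [0,0,0,0,0,0,0]
    - [0,0,0,0,0,0,0]
    - [0,0,0,0,0,0,0]

```text
t: 21.85
tool_pos: [0.4635, 0.0999, 0.1906]
tcp_rot: [-180.0, 0.0, 89.9]
contact_force: [0.2, 0.5, -2.3]
finger_gap: 0.064
grasp_force: 25.0
```

Call:
carry_out:
  increments:
    - [0,0,0,0.04,-0.03,0.2,0]
    - [0,0,0,0,0,0.4,0]
    - [0,0,0,0,0,0.4,0]
    - [0,0,0,0,0,0.4,0]
    - [0,0,0,0,0,0.3,0]
    - [0,0,0,0,0,0.2,0]
    - [0,0,0,0,0,0.1,0]
    - [0,0,0,0,0,0,0]

```text
t: 22.85
tool_pos: [0.4627, 0.1012, 0.1406]
tcp_rot: [180.0, 0.0, 89.9]
contact_force: [-0.1, -1.0, -1.2]
finger_gap: 0.0638
grasp_force: 25.0
```

Call:
carry_out:
  increments:
    - [0,0,0,0,0,0.03,0]
    - [0,0,0,0,0,0.03,0]
    - [0,0,0,0,0,0.03,0]
    - [0,0,0,0,0,0.03,0]
    - [0,0,0,0,0,0,0]
    - [0,0,0,0,0,0,0]
    - [0,0,0,0,0,0,0]
    - [0,0,0,0,0,0,0]

```text
t: 23.85
tool_pos: [0.4626, 0.1012, 0.1377]
tcp_rot: [180.0, 0.0, 89.9]
contact_force: [-0.1, 0.3, -0.5]
finger_gap: 0.064
grasp_force: 25.0
```

Continue down gently to find contact.

Call:
carry_out:
  increments:
    - [0,0,0,0,0,0.03,0]
    - [0,0,0,0,0,0.03,0]
    - [0,0,0,0,0,0.02,0]
    - [0,0,0,0,0,0,0]
    - [0,0,0,0,0,0,0]
    - [0,0,0,0,0,0,0]
    - [0,0,0,0,0,0,0]
    - [0,0,0,0,0,0,0]

```text
t: 24.85
tool_pos: [0.4626, 0.1013, 0.1357]
tcp_rot: [180.0, -0.0, 89.9]
contact_force: [0.2, 0.2, -1.0]
finger_gap: 0.0635
grasp_force: 25.0
```

Call:
carry_out:
  increments:
    - [0,0,0,0,0,0.03,0]
    - [0,0,0,0,0,0.03,0]
    - [0,0,0,0,0,0.03,0]
    - [0,0,0,0,0,0,0]
    - [0,0,0,0,0,0,0]
    - [0,0,0,0,0,0,0]
    - [0,0,0,0,0,0,0]
    - [0,0,0,0,0,0,0]

```text
t: 25.85
tool_pos: [0.4627, 0.1012, 0.1334]
tcp_rot: [180.0, -0.0, 89.9]
contact_force: [-0.9, 0.1, -0.8]
finger_gap: 0.0637
grasp_force: 25.0
```

Call:
carry_out:
  increments:
    - [0,0,0,0,0,0.04,0]
    - [0,0,0,0,0,0.03,0]
    - [0,0,0,0,0,0.03,0]
    - [0,0,0,0,0,0.03,0]
    - [0,0,0,0,0,0.02,0]
    - [0,0,0,0,0,0.02,0]
    - [0,0,0,0,0,0,0]
    - [0,0,0,0,0,0,0]

```text
t: 26.85
tool_pos: [0.4626, 0.1012, 0.1298]
tcp_rot: [180.0, 0.0, 89.9]
contact_force: [-2.0, -0.2, 5.1]
finger_gap: 0.0636
grasp_force: 25.0
```

The ring went straight down past the rib tops and now rests on the lid, so its lugs are in the gaps. I'll ease the pressure and turn clockwise.

Call:
carry_out:
  increments:
    - [0,0,0.4,0,0,-0.02,0]
    - [0,0,0.5,0,0,0,0]
    - [0,0,0.5,0,0,0,0]
    - [0,0,0.5,0,0,0,0]
    - [0,0,0.5,0,0,0,0]
    - [0,0,0.5,0,0,0,0]
    - [0,0,0,0,0,0,0]
    - [0,0,0,0,0,0,0]
  force: 35

```text
t: 27.85
tool_pos: [0.463, 0.1012, 0.1298]
tcp_rot: [180.0, -0.0, 78.2]
contact_force: [-0.5, -0.4, 4.5]
finger_gap: 0.0637
grasp_force: 35.0
```

Call:
carry_out:
  increments:
    - [0,0,0.5,0,0,0,0]
    - [0,0,0.5,0,0,0,0]
    - [0,0,0.5,0,0,0,0]
    - [0,0,0.5,0,0,0,0]
    - [0,0,0.5,0,0,0,0]
    - [0,0,0,0,0,0,0]
    - [0,0,0,0,0,0,0]
    - [0,0,0,0,0,0,0]

```text
t: 28.85
tool_pos: [0.4629, 0.1012, 0.1299]
tcp_rot: [180.0, -0.0, 68.2]
contact_force: [-0.3, -1.2, 6.3]
finger_gap: 0.0639
grasp_force: 35.0
```

```bash
python3 - <<'E'
from h import *
s=st(); print(s['ft_torque'],s['q'])
E
```

```text
28.85 [0.4629 0.1012 0.1299] [ 1.7996e+02 -2.0000e-02  6.8230e+01] [-0.3 -1.2  6.3] 0.0639 35.0013588136062
[-0.05546662  0.00584452 -0.03281299] [-1.18950780e+00  1.25411953e+01  1.06207485e+02  2.72772346e-03
  6.12114763e+01  2.05777704e+01]
```

Call:
carry_out:
  increments:
    - [0,0,0.5,0,0,0,0]
    - [0,0,0.5,0,0,0,0]
    - [0,0,0.5,0,0,0,0]
    - [0,0,0.5,0,0,0,0]
    - [0,0,0,0,0,0,0]
    - [0,0,0,0,0,0,0]
    - [0,0,0,0,0,0,0]
    - [0,0,0,0,0,0,0]

```text
t: 29.85
tool_pos: [0.4629, 0.1012, 0.1298]
tcp_rot: [180.0, -0.0, 60.2]
contact_force: [-0.8, -0.7, 4.5]
finger_gap: 0.0633
grasp_force: 35.0
```

```bash
python3 - <<'E'
from h import *
s=st(); print(s['ft_torque'])
E
```

```text
29.85 [0.4629 0.1012 0.1298] [ 1.7997e+02 -2.0000e-02  6.0230e+01] [-0.8 -0.7  4.5] 0.0633 35.00129631254822
[-0.04452257 -0.00037739 -0.06925688]
```

Call:
carry_out:
  increments:
    - [0,0,0.5,0,0,0,0]
    - [0,0,0.5,0,0,0,0]
    - [0,0,0.5,0,0,0,0]
    - [0,0,0,0,0,0,0]
    - [0,0,0,0,0,0,0]
    - [0,0,0,0,0,0,0]
    - [0,0,0,0,0,0,0]
    - [0,0,0,0,0,0,0]

```text
t: 30.85
tool_pos: [0.4629, 0.1012, 0.1298]
tcp_rot: [180.0, -0.0, 54.2]
contact_force: [-0.0, 0.3, 5.5]
finger_gap: 0.0634
grasp_force: 35.0
```

```bash
python3 - <<'E'
from h import *
s=st(); print(s['ft_torque'])
E
```

```text
30.85 [0.4629 0.1012 0.1298] [ 1.7997e+02 -2.0000e-02  5.4230e+01] [-0.   0.3  5.5] 0.0634 35.001342105679214
[-0.0505652   0.00655401 -0.06494232]
```

Call:
carry_out:
  increments:
    - [0,0,0.5,0,0,0,0]
    - [0,0,0.5,0,0,0,0]
    - [0,0,0.5,0,0,0,0]
    - [0,0,0.5,0,0,0,0]
    - [0,0,0,0,0,0,0]
    - [0,0,0,0,0,0,0]
    - [0,0,0,0,0,0,0]
    - [0,0,0,0,0,0,0]

```text
t: 31.85
tool_pos: [0.4629, 0.1013, 0.1298]
tcp_rot: [180.0, -0.0, 46.2]
contact_force: [0.1, -0.4, 4.8]
finger_gap: 0.0634
grasp_force: 35.0
```

```bash
python3 - <<'E'
from h import *
s=st(); print(s['ft_torque'])
E
```

```text
31.85 [0.4629 0.1013 0.1298] [ 1.7998e+02 -3.0000e-02  4.6230e+01] [ 0.1 -0.4  4.8] 0.0634 35.00140793155879
[-0.08473876 -0.00619565 -0.02908595]
```

Call:
carry_out:
  increments:
    - [0,0,0.5,0,0,0,0]
    - [0,0,0.5,0,0,0,0]
    - [0,0,0.5,0,0,0,0]
    - [0,0,0.5,0,0,0,0]
    - [0,0,0,0,0,0,0]
    - [0,0,0,0,0,0,0]
    - [0,0,0,0,0,0,0]
    - [0,0,0,0,0,0,0]

```text
t: 32.85
tool_pos: [0.4629, 0.1012, 0.1298]
tcp_rot: [180.0, -0.0, 38.2]
contact_force: [-1.0, -0.2, 5.1]
finger_gap: 0.0637
grasp_force: 35.0
```

```bash
python3 - <<'E'
from h import *
s=st(); print(s['ft_torque'])
E
```

```text
32.85 [0.4629 0.1012 0.1298] [ 1.7998e+02 -3.0000e-02  3.8240e+01] [-1.  -0.2  5.1] 0.0637 35.00129639636725
[-0.01578723  0.04462878 -0.02685237]
```

Call:
carry_out:
  increments:
    - [0,0,0.5,0,0,0,0]
    - [0,0,0.5,0,0,0,0]
    - [0,0,0.5,0,0,0,0]
    - [0,0,0.5,0,0,0,0]
    - [0,0,0,0,0,0,0]
    - [0,0,0,0,0,0,0]
    - [0,0,0,0,0,0,0]
    - [0,0,0,0,0,0,0]

```text
t: 33.85
tool_pos: [0.4623, 0.1014, 0.1295]
tcp_rot: [-180.0, 0.0, 30.3]
contact_force: [-2.2, 1.3, 3.7]
finger_gap: 0.0639
grasp_force: 35.0
```

```bash
python3 - <<'E'
from h import *
s=st(); print(s['ft_torque'])
E
```

```text
33.85 [0.4623 0.1014 0.1295] [-1.7997e+02  3.0000e-02  3.0310e+01] [-2.2  1.3  3.7] 0.0639 35.00084254425019
[ 0.25693771  0.39458278 -0.00101999]
```

Call:
carry_out:
  increments:
    - [0,0,0.5,0,0,0,0]
    - [0,0,0.5,0,0,0,0]
    - [0,0,0,0,0,0,0]
    - [0,0,0,0,0,0,0]
    - [0,0,0,0,0,0,0]
    - [0,0,0,0,0,0,0]
    - [0,0,0,0,0,0,0]
    - [0,0,0,0,0,0,0]

```text
t: 34.85
tool_pos: [0.4622, 0.1014, 0.1293]
tcp_rot: [-180.0, 0.0, 26.3]
contact_force: [-3.2, 2.5, -3.0]
finger_gap: 0.0639
grasp_force: 35.0
```

```bash
python3 - <<'E'
from h import *
s=st(); print(s['ft_torque'],s['tcp_rot'])
E
```

```text
34.85 [0.4622 0.1014 0.1293] [-1.7997e+02  5.0000e-02  2.6310e+01] [-3.2  2.5 -3. ] 0.0639 34.999172925017774
[0.4773988  0.52995833 0.04293701] [-1.79965444e+02  4.95683740e-02  2.63142038e+01]
```

The thread has caught: the wrist force went from +4 to -3 N and the height fell 0.5 mm. I estimate a hold of about 12 N, so I'll turn another 6° while following it down.

Call:
carry_out:
  increments:
    - [0,0,0.5,0,0,0.01,0]
    - [0,0,0.5,0,0,0.01,0]
    - [0,0,0.5,0,0,0.01,0]
    - [0,0,0,0,0,0,0]
    - [0,0,0,0,0,0,0]
    - [0,0,0,0,0,0,0]
    - [0,0,0,0,0,0,0]
    - [0,0,0,0,0,0,0]

```text
t: 35.85
tool_pos: [0.4622, 0.1012, 0.1289]
tcp_rot: [-180.0, 0.0, 20.2]
contact_force: [-4.7, 3.1, -0.1]
finger_gap: 0.0638
grasp_force: 35.0
```

```bash
python3 - <<'E'
from h import *
s=st(); print(s['ft_torque'],s['tcp_rot'])
E
```

```text
35.85 [0.4622 0.1012 0.1289] [-1.7999e+02  4.0000e-02  2.0240e+01] [-4.7  3.1 -0.1] 0.0638 34.99972944147885
[0.34592732 0.79808846 0.10442994] [-1.79993626e+02  4.49222108e-02  2.02376409e+01]
```

The height is down 0.9 mm from the catch, so the hold should be about 18–19 N. Release and back off.

Call:
carry_out:
  increments:
    - [0,0,0,0,0,0,0.8]
    - [0,0,0,0,0,0,0.8]
    - [0,0,0,0,0,0,0.8]
    - [0,0,0,0,0,0,0.8]
    - [0,0,0,0,0,-0.2,0.8]
    - [0,0,0,0,0,-0.6,0.8]
    - [0,0,0,0,0,-0.9,0.8]
    - [0,0,0,-0.3,0,-0.9,0.8]

```text
t: 36.85
tool_pos: [0.4561, 0.0987, 0.1956]
tcp_rot: [180.0, -0.1, 20.3]
contact_force: [0.8, 0.8, 0.6]
finger_gap: 0.084
grasp_force: 0.0
```

Call:
carry_out:
  increments:
    - [0,0,0,-0.8,0,-0.9,0.8]
    - [0,0,0,-0.9,0,-0.6,0.8]
    - [0,0,0,-0.8,0,0,0.8]
    - [0,0,0,-0.4,0,0,0.8]
    - [0,0,0,0,0,0,0.8]
    - [0,0,0,0,0,0,0.8]
    - [0,0,0,0,0,0,0.8]
    - [0,0,0,0,0,0,0.8]

```text
t: 37.85
tool_pos: [0.3878, 0.0736, 0.2312]
tcp_rot: [-180.0, 0.0, 20.3]
contact_force: [-0.7, -0.6, -0.2]
finger_gap: 0.0841
grasp_force: 0.0
```

```bash
python3 - <<'E'
from h import *
s=st(); im=save('wrist','w6')
for b in blob('ring'): print(circ(wray(b,.134,s)))
cv2.imwrite('pics/scene6.png',cv2.resize(imaging.snapshot('scene')[220:400,170:370,::-1],None,fx=3,fy=3,interpolation=cv2.INTER_CUBIC))
E
```

```text
37.85 [0.3878 0.0736 0.2312] [-1.7999e+02  3.0000e-02  2.0320e+01] [-0.7 -0.6 -0.2] 0.0841 0.0
ring 0.61 9022 ell [array([323.3, 113.4]), array([112.8, 118.6]), np.float64(2.8)]
(array([0.46288132, 0.10035147]), np.float64(0.032465085573862566))
```

View pics/w6.png

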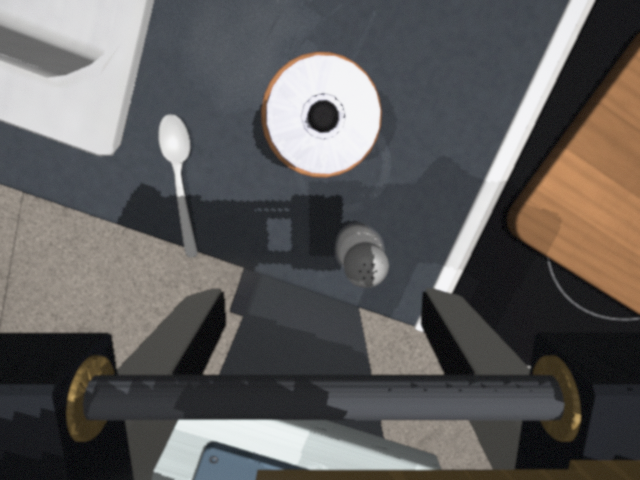

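View pics/scene6.png

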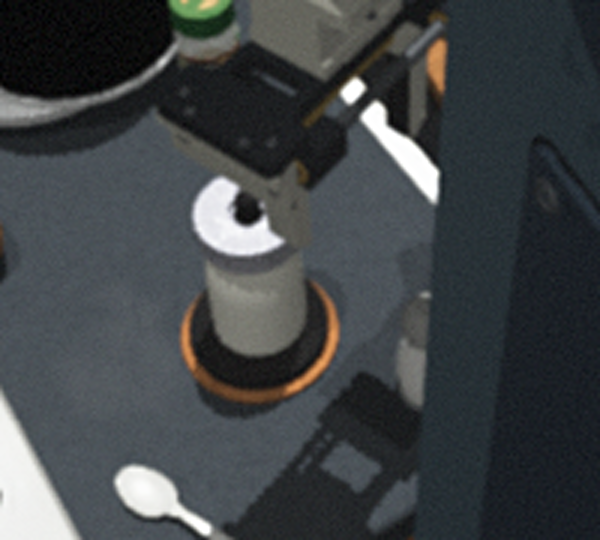

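The ring sits level and central on the jar, with the stub in the middle of its hole at (323,115). The gripper is clear and the bystanders in view (shaker, spice jar) have not moved. I'm handing in.

```bash
python3 -c "
from cell import ctrl
print(ctrl.finish_job())"
```

```text
the job is handed in; nothing more can be done
None
```

I seated the lid, screwed the ring on to an estimated 18 N hold (inferred from height drop and turn, not measured directly), let go and handed the job in; no verdict came back.

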